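# Lock the strainer basket into the glue tank's collar

### The job

Take the steel strainer basket by its handle, hang it in the collar of the empty glue tank with its red lugs through the two yellow-marked gaps, and turn it clockwise (seen from above) until both lugs drop into the locking notches hidden under the rim. The notches can only be found by feel: be gentle, never force or drop the basket, leave the jar, tape and brush alone, and let go when it is locked.

Things in the scene. Friction and masses are not known exactly. Their poses are not given: they have to be found in the camera images.
- tank: Fixed round steel glue tank, empty, 152 mm across, 109 mm high, on a green foot 176 mm across. Origin: centre of its underside; z up. A flat aluminium rim on top (z 104 to 109 mm) leaves a bore 100 mm across and two gaps on the tank's +x and -x sides. Under the rim is a 9 mm high slot above a level ledge. The basket has about 4 mm play all round in the bore.
- gap (a point): Tank's +x gap in the rim, at the rim's top, 58 mm from the tank's axis; a like gap lies opposite. Each is 20 mm wide, open out to 66 mm from the axis, with a yellow mark beside it. Below the gaps stops block anticlockwise turning; from here the basket turns only clockwise seen from above.
- ledge (a point): Ledge below the +x gap, 95 mm above the tank's underside. Lugs resting on it put the basket's underside 35 mm above the tank's underside. Pressing basket and tank together with over 45 N damages them.
- collar (a point): Tank's axis at the rim's top. Two opposite notches in the ledge (19 mm wide, 7 mm deep) hide under the rim, 26 to 80 degrees clockwise of the gaps: the angle differs each time and cannot be seen. The ledge goes on level past them, so lugs carried at ledge height or above pass over. In the notches the basket's underside is 28 mm above the tank's; it can neither turn nor lift out.
- basket: Loose open steel strainer basket, 0.25 to 0.5 kg, 92 mm across, wall 75 mm high, upright on the bench. Origin: centre of its underside; z up. Two opposite red lugs on its x axis, 12 mm wide, 6 mm thick, reach 62 mm from the axis, undersides 60 mm above the origin. It is the same turned half round.
- handle (a point): Middle of the basket's black handle bar, which runs along the basket's x axis in line with the lugs: 87 mm long, 12 mm wide, 16 mm high. 117 mm above the basket's underside; x along the bar, z up. 34 mm clear between the bar and the basket's brim.
- tape: Bystander: loose roll of brown tape lying flat, 96 mm across, 25 mm high. Origin: centre of its underside.
- gluejar: Bystander: loose white jar with blue cap, 68 mm across, 85 mm high. Origin: centre of its underside.
- brush: Bystander: loose flat glue brush lying on the bench, about 0.2 m long. Origin: centre of its underside; x along it.
Mind the look-alikes: they are no part of the job. Leave any blue or orange look-alike of the basket alone.

How it is judged:
On the way:
1. the basket's lugs are through the gaps, below the rim, at ledge height (horizontal distance between basket and tank below 0.007 m and z of basket in the frame of tank between 0.0325 and 0.0385 m), for 0.1 s.
At the end, for the whole second after the job is handed in: The basket hangs at rest and released in the tank's collar, centred within 7 mm, upright within 3.4 degrees, turned at least 20 degrees from the gaps, both lugs down in the locking notches: its underside less than 30.5 mm above the tank's underside (28 mm when home, 35 mm when only on the ledge) (horizontal distance between basket and tank below 0.007 m and z of basket in the frame of tank below 0.0305 m and angle between basket's own z axis and vertical below 0.06 rad and angle between the x axis of basket and the x axis of tank, either way round above 0.35 rad and linear speed of basket below 0.02 m/s and contact force between the fingers and basket below 0.1 N); the robot touches nothing.
It fails at once if basket and tank pressed together with more than 45 N (contact force between basket and tank above 45 N).
It fails at once if the tape moved more than 20 mm (distance of tape from where it was at the start of the episode above 0.02 m).
It fails at once if the gluejar moved more than 20 mm (distance of gluejar from where it was at the start of the episode above 0.02 m).
It fails at once if the brush moved more than 20 mm (distance of brush from where it was at the start of the episode above 0.02 m).
It also fails if it takes over 67 s, if anything falls off the work surface, if the arm or the gripper's body presses on something with over 40 N, if the wrist force passes 120 N, or if a joint passes its speed limit or range.

### The arm

A 7-joint arm with a two-finger parallel gripper is mounted at the origin on the work surface. World frame = base frame: x ahead of the robot, y to its left, z up, the work surface at z = 0. Lengths are in m, angles in rad, forces in N, time in s.
With the tool pointing down it reaches from about 0.425 to 0.875 m from the base axis. Payload 4.7 kg.
Tool frame: the origin (TCP) lies at the very end of the fingers, on their centre line; the grasp point (between the pads) lies 19 mm behind it; z points along the fingers, y is the line along which they close (so a half turn about z gives the same grasp; the last joint's range is limited). The gripper opens to 87 mm and grips with 3 to 60 N. Pads are 19 mm wide; open, the fingers measure 117 mm over their backs; the gripper's body (75 mm by 190 mm) begins 51 mm behind the grasp point.
Start: joints at [1.236, 0.321, -0.07, 1.45, 0.023, 1.371, -0.057], TCP at [0.222, -0.611, 0.196] pointing down, gripper open.
Joint ranges: [-2.86, 2.86], [-0.3, 2.09], [-1.38, 1.24], [0.06, 2.45], [-1.56, 4.7], [0.09, 2.05], [-2.69, 2.69]. Speed limits (rad/s): [2.57, 2.57, 3.14, 3.14, 3.14, 3.14, 3.14].

### API

Orientations are given as a rotation vector (axis times angle).
In Python, from bench import ctrl gives the robot as it stands.
- The arm moves only by the shell command python3 -m jog 'ROWS' [FORCE]. ROWS is JSON, a list that holds one entry, the list of rows, each a list of 7 numbers: the shift along the tool's x, y, z in mm, then the turn, a rotation vector about the tool's x, y, z in degrees, then the finger opening in mm, from 0 to 87. A call has 1 to 10 rows; each row is the pose to reach, as a shift and turn from the pose commanded when the call began, along the tool's axes at that moment; what a row does not reach only later rows make up. A row lasts 1/10 s, in which the tool goes at most 50 mm and 8.59 degrees, less where a joint would pass 70% of its speed; a pose out of reach is approached as far as the arm can. A call with a gripper value outside its range is refused whole. The fingers move at their own pace and stop on an object; FORCE is the grip in N (left out, the last holds). Time passes only in rows, so rows that repeat a pose let the fingers close. It gives the time, the measured TCP pose, the force, the opening and the grip force at its end, in the units of the state.
- ctrl.get_state(): the state, without advancing time (a new reading comes with each control period).
- ctrl.get_image(name): name is "scene" or "top" or "wrist"; returns a dict with "image" (480x640x3 uint8, red, green, blue), "depth" (480x640 float32, m along the optical axis (not along the pixel's ray), 0 where there is no reading), "fov_y" (degrees; the focal length in pixels is half the picture's height over the tangent of half this angle, whatever the lens; pixels are square), "cx", "cy" (the principal point, pixels), "k1" (the pictures are not rectified: a ray, as slopes to the right and down, at radius r is drawn at 1 + k1 r^2 times it, then the intrinsics apply), "rvec" (rotation vector, rad) and "tvec" (3), from world to camera coordinates, as OpenCV has them. Camera axes: x right, y down, z forward; pixel columns grow to the right and rows downward; lengths in m; the calibration is good to about 2 mm. A picture is of the moment at which its call begins.
- ctrl.close_job(): hands the job in; it is judged then, once.
The state is a dict: "time": time; "joint_positions": joint angles; "qd": joint speeds; "joint_torque": joint torques, N m; "position": TCP position; "tool_rot": TCP orientation; "ft_force": force on the tool from outside, world axes, zero at the start; "torque": the same for the moment, N m; "grip_width": opening from 0.0 (shut) to 1.0 (fully open); "grip_force": force on a finger pad.
Only numpy, scipy, OpenCV 4.12 (cv2) and the standard library are available. Lean on these libraries where they do the work, as an engineer would, in place of code of your own. Each camera call takes 0.05 s, during which the arm holds its last target. There are 200 camera calls.

## Working session

There is one attempt and no reset: what is moved stays moved. The work goes in short steps, Python scripts to look and compute and a shell command to move; the robot and the scene stay as the last step left them, time stands still between calls to the robot, and variables do not carry over. Pictures are saved under pics/ and viewed, at most 10 in all, crops included, and the job is handed in when it is done.

```bash
ls; mkdir -p pics; cat > h.py <<'E'
import numpy as np, cv2
from scipy.spatial.transform import Rotation as R
from bench import ctrl
def cam(n):
    d=ctrl.get_image(n); h=d["image"].shape[0]
    f=h/2/np.tan(np.radians(d["fov_y"])/2); d["f"]=f
    d["Rm"]=R.from_rotvec(d["rvec"]).as_matrix(); return d
def world(d,px,z=None):
    """pixels Nx2 -> world; by depth, or on plane z"""
    px=np.atleast_2d(np.array(px,float)); k=d["k1"]
    q=np.c_[(px[:,0]-d["cx"])/d["f"],(px[:,1]-d["cy"])/d["f"]]; u=q.copy()
    for _ in range(20): u=q/(1+k*(u**2).sum(1,keepdims=True))
    r=np.c_[u,np.ones(len(u))]; c=-d["Rm"].T@np.array(d["tvec"]).ravel()
    rw=r@d["Rm"]
    s=(z-c[2])/rw[:,2] if z is not None else d["depth"][px[:,1].round().astype(int),px[:,0].round().astype(int)]
    return c+rw*np.asarray(s)[:,None]
def save(d,n): cv2.imwrite("pics/"+n+".png",d["image"][:,:,::-1])
E
python3 - <<'E'
from h import *
a=cam("top");b=cam("scene")
save(a,"top1");save(b,"scene1")
for d in(a,b): print(d["fov_y"],d["k1"],-d["Rm"].T@np.array(d["tvec"]).ravel())
print(ctrl.get_state())
E
```

```text
pics
47.30730189573579 -0.02522896843560378 [ 0.46853471 -0.02602236  1.21042791]
52.95356843860573 -0.11997708145187548 [1.28046313 0.75750808 0.75378036]
{'time': 0.1, 'joint_positions': array([ 1.23611453,  0.32176298, -0.07008196,  1.45154728,  0.02258914,
        1.37078059, -0.05691085]), 'qd': array([ 0.00177281, -0.00176856, -0.00243003, -0.00375569,  0.00122809,
        0.00030582,  0.00065101]), 'joint_torque': array([ 2.85445576e-04, -4.92572451e+01, -4.05467357e-01, -3.13398206e+01,
       -6.41142810e-02,  3.94806708e-02,  6.96416305e-05]), 'position': array([ 0.22191211, -0.61037861,  0.1945646 ]), 'tool_rot': array([-3.09229487e+00, -5.44821462e-01,  5.92480822e-04]), 'ft_force': array([-0.33489934, -0.67287353,  0.39114977]), 'torque': array([-0.01066242,  0.05969411,  0.02773927]), 'grip_force': 0.0, 'grip_width': 1.0011195038676}
```

View pics/top1.png

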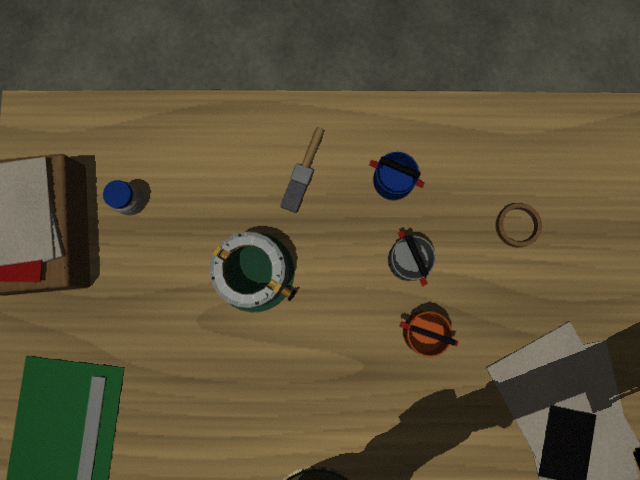

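View pics/scene1.png

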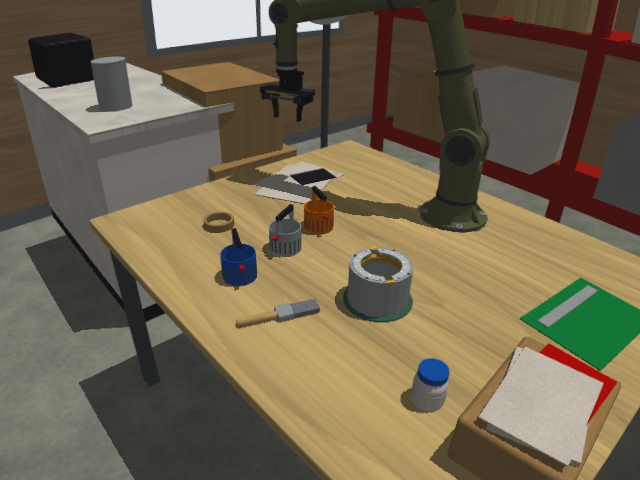

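Top view: the baskets are blue (397,175), grey (411,257) and orange (430,332). The grey one fits "steel", since the blue and orange ones are the look-alikes. The tank is at (250,270), with yellow marks near (222,253) and (273,286). I'll confirm with an enlarged crop.

```bash
python3 - <<'E'
from h import *
d=cam("top"); im=d["image"]
A=cv2.resize(im[222:322,200:310],None,fx=3.6,fy=5.5*0+3.6,interpolation=cv2.INTER_CUBIC)
B=cv2.resize(im[222:322,360:470],None,fx=3.6,fy=3.6,interpolation=cv2.INTER_CUBIC)
cv2.imwrite("pics/crop1.png",np.hstack([A,B])[:,:,::-1])
hsv=cv2.cvtColor(im,cv2.COLOR_RGB2HSV)
def blobs(m,name,z,win,amin=8):
    x0,y0,x1,y1=win; k=np.zeros_like(m);k[y0:y1,x0:x1]=m[y0:y1,x0:x1]
    n,l,s,c=cv2.connectedComponentsWithStats(k)
    for i in range(1,n):
        if s[i,4]>=amin: print(name,c[i].round(1),s[i,4],world(d,c[i],z)[0].round(4))
red=(cv2.inRange(hsv,(0,150,60),(6,255,255))|cv2.inRange(hsv,(174,150,60),(180,255,255)))
yel=cv2.inRange(hsv,(20,150,120),(35,255,255))
blobs(red,"lug",.066,(380,222,445,295))
blobs(yel,"yel",.109,(200,222,310,322))
# depth clouds
v,u=np.mgrid[215:325,195:315]; p=np.c_[u.ravel(),v.ravel()]; W=world(d,p)
m=(W[:,2]>.100)&(W[:,2]<.118); print("rim",m.sum(),np.median(W[m],0))
mm=m.astype(np.uint8).reshape(u.shape)
cs,_=cv2.findContours(mm,cv2.RETR_EXTERNAL,cv2.CHAIN_APPROX_NONE)
c=max(cs,key=len)[:,0]+[195,215]; Wc=world(d,c,.109)[:,:2]
print("circle",cv2.minEnclosingCircle(Wc.astype(np.float32)), cv2.fitEllipse(Wc.astype(np.float32)))
v,u=np.mgrid[222:295,375:450]; p=np.c_[u.ravel(),v.ravel()]; W=world(d,p)
m=(W[:,2]>.104)&(W[:,2]<.14); P=W[m]; print("bar",m.sum(),P.mean(0),np.percentile(P[:,2],[5,50,95]),cv2.minAreaRect(P[:,:2].astype(np.float32)))
E
```

```text
lug [401.3 233.6] 41 [ 0.6079 -0.1708  0.066 ]
lug [423.2 281. ] 38 [ 0.5088 -0.2155  0.066 ]
yel [216.7 250.4] 34 [0.5657 0.208  0.109 ]
yel [272.2 282.2] 12 [0.5023 0.0942 0.109 ]
yel [277.1 287.6] 33 [0.4917 0.084  0.109 ]
rim 2399 [0.52709657 0.14572032 0.10779285]
circle ((0.5277402997016907, 0.14515802264213562), 0.0768251121044159) ((0.5278549790382385, 0.14527978003025055), (0.15071764588356018, 0.15147455036640167), 156.22642517089844)
bar 308 [ 0.55654831 -0.19344225  0.12247662] [0.11356632 0.12334745 0.12669028] ((0.5573422312736511, -0.1940947324037552), (0.08700427412986755, 0.012695451267063618), 24.05349349975586)
```

View pics/crop1.png

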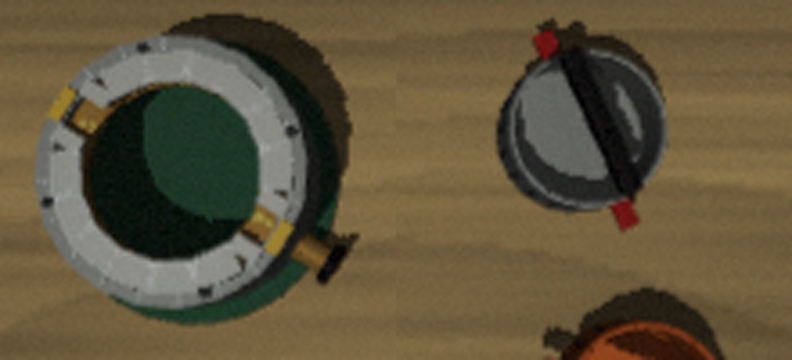

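The crop confirms it: the steel basket has its bar and two red lugs in line, at crop (545,42) and (625,215). The tank's two yellow-marked gaps are at crop (62,105) and (278,237). Next I move above the handle.

```bash
cat >> h.py <<'E'
def plan(xyz,yaw):
    """tool shift (mm) and turn (deg) to TCP xyz, pointing down, tool x at yaw deg"""
    s=ctrl.get_state(); T=R.from_rotvec(s["tool_rot"])
    G=R.from_euler("z",yaw,degrees=True)*R.from_euler("x",180,degrees=True)
    print("shift",(T.inv().apply(np.array(xyz)-s["position"])*1000).round(1),"turn",np.degrees((T.inv()*G).as_rotvec()).round(2),
     "at",s["position"].round(4),"yaw",np.degrees(np.arctan2(*T.as_matrix()[[1,0],0])).round(2))
E
python3 -c "
from h import *
plan([.557,-.1937,.22],24.1)"
```

```text
shift [ 457.3 -277.1  -24.9] turn [-0.08  0.   -4.11] at [ 0.222  -0.6104  0.1947] yaw 19.99
```

```bash
python3 -m jog '[[[20,-12,-10,0,0,0,87],[50,-30,-25,0,0,-1,87],[90,-54,-25,0,0,-2,87],[130,-79,-25,0,0,-3,87],[170,-103,-25,0,0,-4,87],[210,-127,-25,0,0,-4.1,87],[250,-151,-25,0,0,-4.1,87],[290,-176,-25,0,0,-4.1,87],[330,-200,-25,0,0,-4.1,87],[370,-224,-25,0,0,-4.1,87]]]'; python3 -c "
from h import *
plan([.557,-.1937,.22],24.1)"
```

```text
time: 1.15
position: [0.494, -0.2723, 0.2205]
tool_rot: [3.072, 0.655, -0.0]
ft_force: [0.3, -1.0, -0.2]
grip_width: 0.998
grip_force: 0.0
shift [ 89.6 -46.1   0.5] turn [ 0.02  0.01 -0.03] at [ 0.494  -0.2723  0.2205] yaw 24.07
```

```bash
python3 -m jog '[[[30,-15,0,0,0,0,87],[60,-31,0,0,0,0,87],[80,-41,0,0,0,0,87],[89.6,-46.1,0,0,0,0,87],[89.6,-46.1,0,0,0,0,87],[89.6,-46.1,0,0,0,0,87]]]'; python3 -c "
from h import *
d=cam('wrist');save(d,'w1')
plan([.557,-.1937,.098],24.1)
W=world(d,np.c_[np.mgrid[0:640:2,0:480:2][0].ravel(),np.mgrid[0:640:2,0:480:2][1].ravel()])
m=(W[:,2]>.112)&(W[:,2]<.132)&(np.hypot(W[:,0]-.557,W[:,1]+.194)<.06);P=W[m].astype(np.float32)
print(m.sum(),P.mean(0),cv2.minAreaRect(P[:,:2]))"
```

```text
time: 1.75
position: [0.5554, -0.1968, 0.2203]
tool_rot: [3.072, 0.653, -0.002]
ft_force: [-0.6, 0.0, -0.1]
grip_width: 1.003
grip_force: 0.0
shift [  3.2  -2.6 122.3] turn [ 0.03  0.07 -0.16] at [ 0.5552 -0.1973  0.2203] yaw 23.94Traceback (most recent call last):
  File "<string>", line 7, in <module>
    print(m.sum(),P.mean(0),cv2.minAreaRect(P[:,:2]))
                            ~~~~~~~~~~~~~~~^^^^^^^^^
cv2.error: OpenCV(4.12.0) /io/opencv/modules/imgproc/src/convhull.cpp:143: error: (-215:Assertion failed) total >= 0 && (depth == CV_32F || depth == CV_32S) in function 'convexHull'
```

View pics/w1.png

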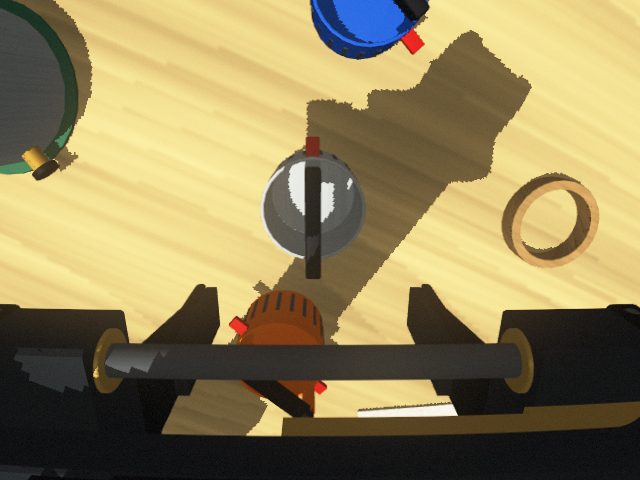

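The wrist view shows the grey basket's bar vertical at (313,165–280), centred between the fingers (at 205 and 420), and its lug at (313,146). Next I check its position by depth.

```bash
python3 -c "
from h import *
d=cam('wrist')
for p in [(313,180),(313,220),(313,270),(313,146),(270,210),(150,250)]: print(p,d['depth'][p[1],p[0]],world(d,[p])[0].round(4),world(d,[p],.125)[0].round(4))
print(world(d,[(313,168),(313,278)],.125).round(4))
print(-d['Rm'].T@np.array(d['tvec']).ravel(),d['k1'])
plan([.557,-.1937,.098],24.1)"
```

```text
(313, 180) 0.28640106 [ 0.5881 -0.1821  0.1235] [ 0.5883 -0.182   0.125 ]
(313, 220) 0.29540443 [ 0.5606 -0.1942  0.1237] [ 0.5609 -0.1941  0.125 ]
(313, 270) 0.30594975 [ 0.5244 -0.2102  0.1254] [ 0.5243 -0.2103  0.125 ]
(313, 146) 0.33474457 [ 0.606  -0.1742  0.0664] [ 0.6103 -0.1722  0.125 ]
(270, 210) 0.38931674 [ 0.5296 -0.1616  0.0299] [ 0.5551 -0.1619  0.125 ]
(150, 250) 0.43364006 [ 4.256e-01 -5.610e-02  3.000e-04] [ 0.4883 -0.0887  0.125 ]
[[ 0.5962 -0.1785  0.125 ]
 [ 0.5181 -0.213   0.125 ]]
[ 0.63128895 -0.16285118  0.40916953] -0.0682214845558428
shift [  3.2  -2.7 122.4] turn [ 0.03  0.06 -0.18] at [ 0.5553 -0.1973  0.2204] yaw 23.92
```

```bash
python3 -m jog '[[[2.5,-1.5,30,0,0,0,70],[2.5,-1.5,60,0,0,0,60],[2.5,-1.5,90,0,0,0,50],[2.5,-1.5,110,0,0,0,50],[2.5,-1.5,121,0,0,0,50],[2.5,-1.5,122,0,0,0,50],[2.5,-1.5,122,0,0,0,50]]]' 25; python3 -m jog '[[[0,0,0,0,0,0,30],[0,0,0,0,0,0,16],[0,0,0,0,0,0,8],[0,0,0,0,0,0,4],[0,0,0,0,0,0,4],[0,0,0,0,0,0,4],[0,0,0,0,0,0,4],[0,0,0,0,0,0,4]]]' 35
```

```text
time: 2.55
position: [0.5583, -0.1936, 0.0994]
tool_rot: [3.072, 0.654, 0.001]
ft_force: [0.6, -0.6, 0.2]
grip_width: 0.582
grip_force: 0.0
time: 3.35
position: [0.5579, -0.1929, 0.0985]
tool_rot: [3.072, 0.655, -0.0]
ft_force: [0.1, 1.1, -0.2]
grip_width: 0.058
grip_force: 0.0
```

The fingers closed to 5 mm with no grip force, so I look before going on.

```bash
python3 -c "
from h import *
d=cam('wrist');save(d,'w2');s=ctrl.get_state();print(s['grip_width'],s['grip_force'],s['position'])"
```

```text
0.05340295801783225 0.035703016037587076 [ 0.55793218 -0.19288801  0.09853183]
```

View pics/w2.png

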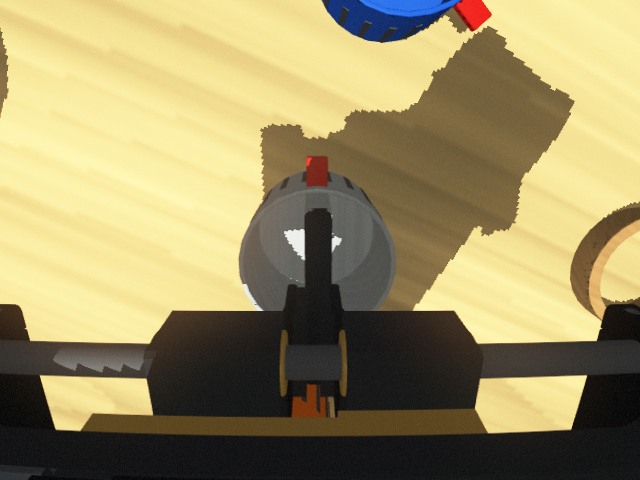

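The bar at (318,210–280) is between the fingers, but the force says it isn't held. I'll command fully shut and watch.

```bash
python3 -m jog '[[[0,0,0,0,0,0,0],[0,0,0,0,0,0,0],[0,0,0,0,0,0,0],[0,0,0,0,0,0,0],[0,0,0,0,0,0,0],[0,0,0,0,0,0,0]]]' 35; python3 -c "
from h import *
d=cam('wrist');W=d['depth'];
for r in (230,270,290,300,305):print(r,[tuple(world(d,[(c,r)])[0].round(3)) for c in (292,300,310,318,326,336)])"
```

```text
time: 4.0
position: [0.5579, -0.1929, 0.0985]
tool_rot: [3.072, 0.655, -0.0]
ft_force: [0.4, -0.3, 0.6]
grip_width: 0.007
grip_force: 0.0
230 [(np.float64(0.55), np.float64(-0.178), np.float64(0.003)), (np.float64(0.553), np.float64(-0.184), np.float64(0.004)), (np.float64(0.589), np.float64(-0.177), np.float64(0.125)), (np.float64(0.591), np.float64(-0.18), np.float64(0.126)), (np.float64(0.592), np.float64(-0.183), np.float64(0.125)), (np.float64(0.564), np.float64(-0.208), np.float64(0.004))]
270 [(np.float64(0.52), np.float64(-0.191), np.float64(0.003)), (np.float64(0.523), np.float64(-0.197), np.float64(0.003)), (np.float64(0.573), np.float64(-0.184), np.float64(0.126)), (np.float64(0.574), np.float64(-0.188), np.float64(0.125)), (np.float64(0.575), np.float64(-0.191), np.float64(0.124)), (np.float64(0.534), np.float64(-0.222), np.float64(0.003))]
290 [(np.float64(0.563), np.float64(-0.18), np.float64(0.131)), (np.float64(0.564), np.float64(-0.183), np.float64(0.131)), (np.float64(0.565), np.float64(-0.187), np.float64(0.13)), (np.float64(0.566), np.float64(-0.191), np.float64(0
[... 156 characters left out ...]
float64(-0.18), np.float64(0.142)), (np.float64(0.565), np.float64(-0.183), np.float64(0.142)), (np.float64(0.565), np.float64(-0.188), np.float64(0.138)), (np.float64(0.566), np.float64(-0.191), np.float64(0.138)), (np.float64(0.634), np.float64(-0.158), np.float64(0.287)), (np.float64(0.525), np.float64(-0.224), np.float64(0.037))]
305 [(np.float64(0.563), np.float64(-0.181), np.float64(0.146)), (np.float64(0.564), np.float64(-0.184), np.float64(0.145)), (np.float64(0.565), np.float64(-0.188), np.float64(0.142)), (np.float64(0.566), np.float64(-0.191), np.float64(0.142)), (np.float64(0.568), np.float64(-0.193), np.float64(0.145)), (np.float64(0.525), np.float64(-0.224), np.float64(0.043))]
```

```bash
python3 -c "
from h import *
d=cam('scene');im=d['image'][130:270,200:360];cv2.imwrite('pics/s2.png',cv2.resize(im,(640,560),interpolation=cv2.INTER_CUBIC)[:,:,::-1])"
```

```text
(no output)
```

View pics/s2.png

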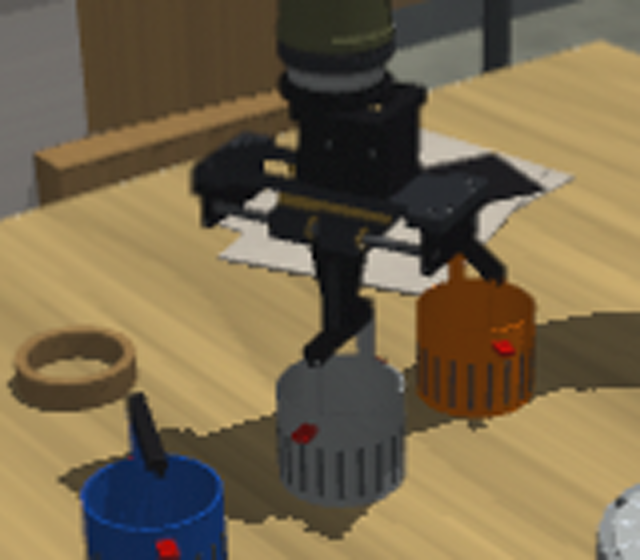

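The scene crop shows the closed fingertips at about (345,320), apparently above the bar (310,350)–(370,310), with the basket undisturbed. I'll raise, open, and measure where the tips really are.

```bash
python3 -m jog '[[[0,0,-20,0,0,0,0],[0,0,-50,0,0,0,0],[0,0,-60,0,0,0,40],[0,0,-60,0,0,0,60],[0,0,-60,0,0,0,60],[0,0,-60,0,0,0,60],[0,0,-60,0,0,0,60],[0,0,-60,0,0,0,60]]]'; python3 - <<'E'
from h import *
d=cam('wrist');s=ctrl.get_state();print(s['position'],s['joint_positions'])
v,u=np.mgrid[200:480,0:640];W=world(d,np.c_[u.ravel(),v.ravel()])
T=R.from_rotvec(s["tool_rot"]);L=T.inv().apply(W-s["position"])*1000
m=(d['depth'][v,u].ravel()>0)&(W[:,2]>.135)&(abs(L[:,0])<60)&(abs(L[:,1])<60)
for lo in range(-90,40,6):
    k=m&(L[:,2]>lo)&(L[:,2]<=lo+6)
    if k.sum():
        print(lo,k.sum(),"x",L[k,0].min().round(),L[k,0].max().round(),"y<0",L[k&(L[:,1]<0),1].max(initial=-99).round(1),"y>0",L[k&(L[:,1]>0),1].min(initial=99).round(1))
save(d,'w3')
E
```

```text
time: 4.9
position: [0.5574, -0.1927, 0.1576]
tool_rot: [-3.072, -0.655, 0.002]
ft_force: [-0.1, 0.6, -0.5]
grip_width: 0.464
grip_force: 0.0
[ 0.55762192 -0.19278688  0.15788232] [ 0.66216858  0.24483988 -0.43671913  1.64375895  0.10718047  1.2778203
 -0.94464098]
-90 343 x -12.0 7.0 y<0 -25.3 y>0 23.8
-84 241 x -13.0 2.0 y<0 -25.4 y>0 23.8
-78 827 x -13.0 11.0 y<0 -20.8 y>0 19.4
-72 735 x -12.0 11.0 y<0 -20.8 y>0 19.3
-66 629 x 1.0 11.0 y<0 -20.7 y>0 19.3
-60 528 x -4.0 11.0 y<0 -21.3 y>0 19.9
-54 629 x -7.0 10.0 y<0 -20.7 y>0 19.2
-48 474 x -11.0 11.0 y<0 -20.7 y>0 19.2
-42 454 x -11.0 11.0 y<0 -20.7 y>0 19.2
-36 378 x -11.0 10.0 y<0 -20.7 y>0 19.2
-30 227 x -11.0 10.0 y<0 -20.7 y>0 19.2
```

The real fingertips sit about 26 mm short of the reported TCP. I'll get the exact value from this pose.

```bash
python3 - <<'E'
from h import *
d=cam('wrist');s=ctrl.get_state()
v,u=np.mgrid[200:480,0:640];W=world(d,np.c_[u.ravel(),v.ravel()])
T=R.from_rotvec(s["tool_rot"]);L=T.inv().apply(W-s["position"])*1000
m=(d['depth'][v,u].ravel()>0)&(W[:,2]>.135)&(abs(L[:,0])<60)&(abs(L[:,1])<60)&(L[:,2]>-35)
for sgn in(-1,1):
    k=m&(L[:,1]*sgn>0); print(sgn,np.percentile(L[k,2],[50,90,98,100]).round(1),L[k,1].min(),L[k,1].max())
m=(W[:,2]>.112)&(W[:,2]<.135)&(np.hypot(W[:,0]-.557,W[:,1]+.194)<.06);P=W[m].astype(np.float32)
print(m.sum(),np.median(P,0),cv2.minAreaRect(np.ascontiguousarray(P[:,:2])))
plan([.557,-.194,.098],24.0)
E
```

```text
-1 [-31.1 -27.2 -26.3 -26.1] -31.766587338796253 -22.608109094105128
1 [-31.1 -27.4 -26.3 -25.6] 21.255683916000866 30.2909527413939
2432 [ 0.55668765 -0.19468153  0.12464333] ((0.5538821816444397, -0.19616012275218964), (0.08051447570323944, 0.011947967112064362), 24.121549606323242)
shift [-1.1  0.8 60.1] turn [-0.03  0.03  0.09] at [ 0.5578 -0.1928  0.1581] yaw 24.09
```

```bash
python3 -m jog '[[[-1,1,30,0,0,0,50],[-1,1,60,0,0,0,50],[-1,1,75,0,0,0,50],[-1,1,84,0,0,0,50],[-1,1,86,0,0,0,50],[-1,1,86,0,0,0,50]]]' 35; python3 -m jog '[[[0,0,0,0,0,0,30],[0,0,0,0,0,0,16],[0,0,0,0,0,0,8],[0,0,0,0,0,0,2],[0,0,0,0,0,0,0],[0,0,0,0,0,0,0],[0,0,0,0,0,0,0],[0,0,0,0,0,0,0]]]' 35
```

```text
time: 5.6
position: [0.5581, -0.1943, 0.0733]
tool_rot: [3.072, 0.656, 0.002]
ft_force: [0.8, -1.7, -0.5]
grip_width: 0.576
grip_force: 0.0
time: 6.4
position: [0.5575, -0.1946, 0.0726]
tool_rot: [3.072, 0.655, 0.0]
ft_force: [0.4, -0.8, 0.0]
grip_width: 0.137
grip_force: 35.0
```

Gripped: 12 mm opening, 35 N. Now lift.

```bash
python3 -m jog '[[[0,0,-3,0,0,0,0],[0,0,-10,0,0,0,0],[0,0,-30,0,0,0,0],[0,0,-60,0,0,0,0],[0,0,-90,0,0,0,0],[0,0,-120,0,0,0,0],[0,0,-145,0,0,0,0],[0,0,-150,0,0,0,0],[0,0,-150,0,0,0,0],[0,0,-150,0,0,0,0]]]'; python3 -c "
from h import *
plan([.5285,.1455,.222],59.2)"
```

```text
time: 7.4
position: [0.5563, -0.1938, 0.2206]
tool_rot: [-3.071, -0.655, 0.004]
ft_force: [0.1, 0.3, -5.3]
grip_width: 0.136
grip_force: 35.0
shift [ 113.1 -321.1   -1. ] turn [ -0.16   0.09 -35.1 ] at [ 0.5563 -0.1938  0.2206] yaw 24.1
```

```bash
python3 -m jog '[[[5,-13,0,0,0,-2,0],[14,-40,0,0,0,-6,0],[28,-80,0,0,0,-10,0],[42,-120,0,0,0,-14,0],[56,-160,0,0,0,-19,0],[70,-200,0,0,0,-24,0],[84,-240,0,0,0,-29,0],[98,-278,0,0,0,-33,0],[108,-308,0,0,0,-35,0],[113,-321,0,0,0,-35.1,0]]]'; python3 -m jog '[[[0,0,0,0,0,0,0],[0,0,0,0,0,0,0],[0,0,0,0,0,0,0]]]'; python3 - <<'E'
from h import *
plan([.5285,.1455,.222],59.2)
d=cam('top');save(d,'top2');im=d['image']
A=cv2.resize(im[215:325,190:310],(600,550),interpolation=cv2.INTER_CUBIC);cv2.imwrite('pics/t2c.png',A[:,:,::-1])
w=cam('wrist');save(w,'w4')
hsv=cv2.cvtColor(w['image'],cv2.COLOR_RGB2HSV)
for nm,m in(("red",cv2.inRange(hsv,(0,150,60),(6,255,255))|cv2.inRange(hsv,(174,150,60),(180,255,255))),("yel",cv2.inRange(hsv,(18,150,100),(35,255,255)))):
    n,l,s,c=cv2.connectedComponentsWithStats(m)
    for i in range(1,n):
        if s[i,4]>40: print(nm,c[i].round(),s[i,4],world(w,[c[i]])[0].round(4))
E
```

```text
time: 8.4
position: [0.5262, 0.1527, 0.2224]
tool_rot: [-2.72, -1.567, -0.0]
ft_force: [-0.6, -1.1, -4.6]
grip_width: 0.135
grip_force: 35.0
time: 8.7
position: [0.5297, 0.143, 0.2222]
tool_rot: [2.733, 1.548, -0.002]
ft_force: [0.1, -0.1, -3.4]
grip_width: 0.132
grip_force: 35.0
shift [ 1.6 -2.4  0.2] turn [ 0.02  0.08 -0.15] at [0.5297 0.143  0.2222] yaw 59.05
red [313. 176.] 796 [0.5563 0.1893 0.2149]
red [631. 302.] 61 [ 0.7587 -0.1061  0.065 ]
yel [310. 129.] 267 [0.5644 0.2065 0.1088]
yel [316. 146.] 212 [0.561  0.1924 0.0942]
yel [266. 372.] 89 [0.5361 0.1753 0.3399]
yel [360. 373.] 74 [0.5536 0.1653 0.3406]
```

View pics/w4.png

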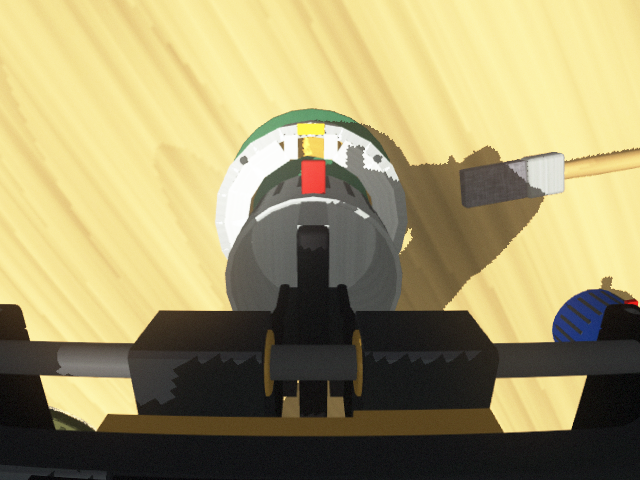

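The wrist view shows the lug (313,176) lined up with the gap: brass ledge (316,146), yellow mark (310,129). I'll cross-check the basket's axis in the top image, using the same camera for tank and basket.

```bash
python3 - <<'E'
from h import *
d=cam('top');im=d['image'];hsv=cv2.cvtColor(im,cv2.COLOR_RGB2HSV)
m=cv2.inRange(hsv,(0,150,60),(6,255,255))|cv2.inRange(hsv,(174,150,60),(180,255,255));m[:,:190]=0;m[:,320:]=0;m[:210]=0;m[330:]=0
n,l,s,c=cv2.connectedComponentsWithStats(m)
for i in range(1,n):
    if s[i,4]>5: print(c[i].round(1),s[i,4],world(d,[c[i]])[0].round(4),world(d,[c[i]],.215)[0].round(4))
plan([.5285,.1455,.222],59.2)
E
```

```text
[263.6 280.5] 61 [0.5021 0.0983 0.2147] [0.502  0.0982 0.215 ]
shift [ 1.1 -2.3  0.4] turn [ 0.    0.03 -0.16] at [0.5299 0.1434 0.2224] yaw 59.04
```

View pics/t2c.png

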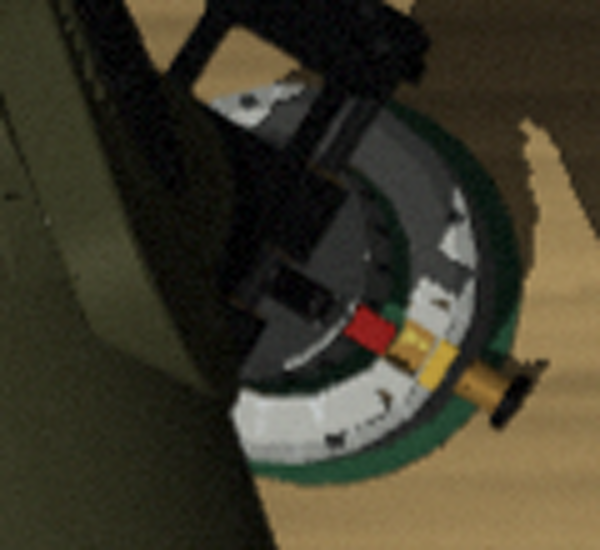

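Top view: the near lug (370,330) points straight at the gap and its mark (437,365). Both cameras together put the basket centre at (0.529,0.1437) and angle 59.2°, against the tank at (0.5278,0.145) and 59.2°. Correct by ~2 mm and lower to just above the rim.

```bash
python3 -m jog '[[[0.5,-1.7,5,0,0,-0.1,0],[0.5,-1.7,15,0,0,-0.1,0],[0.5,-1.7,25,0,0,-0.1,0],[0.5,-1.7,35,0,0,-0.1,0],[0.5,-1.7,45,0,0,-0.1,0],[0.5,-1.7,55,0,0,-0.1,0],[0.5,-1.7,65,0,0,-0.1,0],[0.5,-1.7,75,0,0,-0.1,0],[0.5,-1.7,84,0,0,-0.1,0],[0.5,-1.7,90,0,0,-0.1,0]]]';python3 -m jog '[[[0,0,2,0,0,0,0],[0,0,2,0,0,0,0],[0,0,2,0,0,0,0],[0,0,2,0,0,0,0]]]'; python3 - <<'E'
from h import *
w=cam('wrist');save(w,'w5');plan([.5287,.1447,.122],59.2)
hsv=cv2.cvtColor(w['image'],cv2.COLOR_RGB2HSV)
for nm,m in(("red",cv2.inRange(hsv,(0,150,60),(6,255,255))|cv2.inRange(hsv,(174,150,60),(180,255,255))),("yel",cv2.inRange(hsv,(18,150,100),(35,255,255)))):
    n,l,s,c=cv2.connectedComponentsWithStats(m)
    for i in range(1,n):
        if s[i,4]>40: print(nm,c[i].round(),s[i],world(w,[c[i]])[0].round(4))
E
```

```text
time: 9.85
position: [0.528, 0.1462, 0.1315]
tool_rot: [-2.73, -1.554, 0.001]
ft_force: [0.4, 0.3, -3.8]
grip_width: 0.136
grip_force: 35.0
time: 10.25
position: [0.5288, 0.1464, 0.131]
tool_rot: [2.73, 1.554, 0.001]
ft_force: [0.2, 0.4, -4.2]
grip_width: 0.135
grip_force: 35.0
shift [-1.5  0.8  9. ] turn [ 0.04 -0.03  0.08] at [0.5288 0.1464 0.131 ] yaw 59.28
red [313. 176.] [301 160  25  34 791] [0.5551 0.1931 0.1248]
yel [315. 140.] [296 133  39  16 573] [0.5646 0.2065 0.1097]
yel [317. 155.] [304 152  29   8 107] [0.5611 0.1982 0.095 ]
yel [360. 360.] [355 333   7  59 138] [0.5535 0.171  0.2485]
yel [266. 377.] [265 361   3  32  74] [0.5339 0.1775 0.2483]
```

View pics/w5.png

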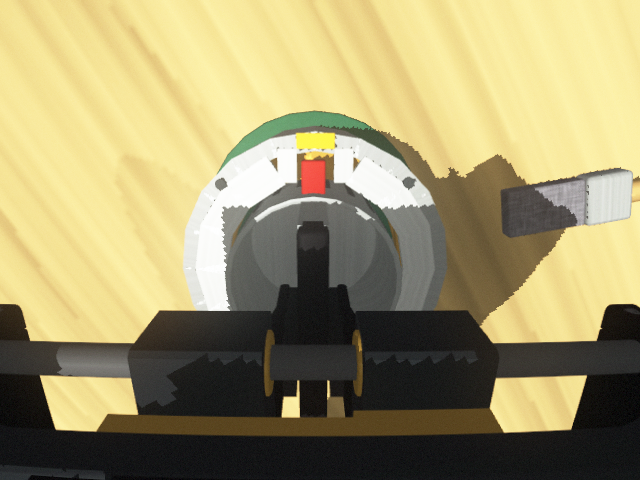

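Close wrist view: the lug (313,176) is centred over the gap (296–335, mark at (315,140)), but the basket sits ~2 mm too far outward. Correct and lower slowly.

```bash
python3 -m jog '[[[-1,0.3,0,0,0,0,0],[-2.2,0.5,0,0,0,0,0],[-2.2,0.5,3,0,0,0,0],[-2.2,0.5,6,0,0,0,0],[-2.2,0.5,9,0,0,0,0],[-2.2,0.5,12,0,0,0,0],[-2.2,0.5,14,0,0,0,0],[-2.2,0.5,16,0,0,0,0],[-2.2,0.5,17,0,0,0,0],[-2.2,0.5,17,0,0,0,0]]]'; python3 - <<'E'
from h import *
w=cam('wrist');plan([.5282,.1445,.107],59.2)
hsv=cv2.cvtColor(w['image'],cv2.COLOR_RGB2HSV)
for nm,m in(("red",cv2.inRange(hsv,(0,150,60),(6,255,255))|cv2.inRange(hsv,(174,150,60),(180,255,255))),("yel",cv2.inRange(hsv,(18,150,100),(35,255,255)))):
    n,l,s,c=cv2.connectedComponentsWithStats(m)
    for i in range(1,n):
        if s[i,4]>40: print(nm,c[i].round(),s[i],world(w,[c[i]])[0].round(4))
E
```

```text
time: 11.3
position: [0.5276, 0.1441, 0.1134]
tool_rot: [-2.73, -1.554, 0.0]
ft_force: [0.2, -0.4, -4.4]
grip_width: 0.14
grip_force: 35.0
shift [0.6 0.2 6.5] turn [-0.    0.    0.08] at [0.5277 0.1441 0.1135] yaw 59.28
red [313. 176.] [301 160  25  34 784] [0.5537 0.1907 0.1061]
yel [315. 137.] [294 129  43  18 699] [0.5645 0.2065 0.1093]
yel [325. 158.] [310 150  25  30 262] [0.563  0.1938 0.0939]
yel [404. 279.] [396 255  12  53 113] [0.5675 0.1118 0.0937]
yel [266. 375.] [265 357   4  36  73] [0.533  0.1755 0.2304]
yel [360. 372.] [358 358   4  32  75] [0.5512 0.1665 0.2316]
```

Lugs are in the gaps with no contact. The ledge is ~5 mm below, so I approach gently.

```bash
python3 -m jog '[[[0.4,0.4,1,0,0,0,0],[0.4,0.4,2,0,0,0,0],[0.4,0.4,3,0,0,0,0],[0.4,0.4,3.5,0,0,0,0],[0.4,0.4,4,0,0,0,0],[0.4,0.4,4,0,0,0,0]]]'; python3 -m jog '[[[0,0,0.5,0,0,0,0],[0,0,1,0,0,0,0],[0,0,1,0,0,0,0],[0,0,1,0,0,0,0]]]';python3 -c "
from h import *
s=ctrl.get_state();print(s['position'],s['ft_force'])"
```

```text
time: 11.95
position: [0.5282, 0.1442, 0.1094]
tool_rot: [2.73, 1.554, -0.0]
ft_force: [0.2, -0.2, -5.0]
grip_width: 0.131
grip_force: 35.0
time: 12.35
position: [0.5282, 0.1443, 0.1085]
tool_rot: [2.73, 1.554, -0.0]
ft_force: [0.5, 0.1, -4.5]
grip_width: 0.136
grip_force: 35.0
[0.52824565 0.14426658 0.10851557] [ 0.463339    0.14154825 -4.46822953]
```

```bash
python3 -m jog '[[[0,0,0.5,0,0,0,0],[0,0,1,0,0,0,0],[0,0,1,0,0,0,0],[0,0,1,0,0,0,0]]]';python3 -m jog '[[[0,0,0.5,0,0,0,0],[0,0,0.5,0,0,0,0],[0,0,0.5,0,0,0,0]]]';python3 -m jog '[[[0,0,0.5,0,0,0,0],[0,0,0.5,0,0,0,0],[0,0,0.5,0,0,0,0]]]'
```

```text
time: 12.75
position: [0.5282, 0.1443, 0.1075]
tool_rot: [2.73, 1.554, -0.0]
ft_force: [-0.9, -0.0, -4.5]
grip_width: 0.133
grip_force: 35.0
time: 13.05
position: [0.5283, 0.1442, 0.1074]
tool_rot: [2.73, 1.554, 0.0]
ft_force: [-1.4, -1.0, 0.3]
grip_width: 0.131
grip_force: 35.0
time: 13.35
position: [0.5285, 0.1441, 0.1074]
tool_rot: [2.73, 1.553, 0.0]
ft_force: [-3.2, -2.7, 5.1]
grip_width: 0.134
grip_force: 35.0
```

The ledge is found (contact at reported z 0.1074, ~10 N). Begin the clockwise turn (+tool z); the first ~20° can't hold a notch.

```bash
python3 -m jog '[[[0,0,0,0,0,2,0],[0,0,0,0,0,4,0],[0,0,0,0,0,6,0],[0,0,0,0,0,8,0],[0,0,0,0,0,10,0],[0,0,0,0,0,10,0]]]';python3 -c "
from h import *
s=ctrl.get_state();print(s['position'],s['ft_force'],s['torque']);plan([.5285,.1445,.1065],49)"
```

```text
time: 13.95
position: [0.5295, 0.145, 0.1074]
tool_rot: [2.855, 1.31, 0.005]
ft_force: [0.0, 0.7, 2.4]
grip_width: 0.129
grip_force: 35.0
[0.5294996  0.14497708 0.10737639] [0.04085963 0.71091957 2.39857246] [ 0.00913386 -0.07026924  0.15281907]
shift [-1.  -0.4  0.9] turn [ 0.09 -0.15  0.32] at [0.5295 0.145  0.1074] yaw 49.32
```

```bash
python3 -m jog '[[[0,0,0.2,0,0,2,0],[0,0,0.2,0,0,4,0],[0,0,0.2,0,0,6,0],[0,0,0.2,0,0,8,0],[0,0,0.2,0,0,10,0],[0,0,0.2,0,0,10,0]]]';python3 -m jog '[[[0,0,0.1,0,0,1,0],[0,0,0.1,0,0,2,0],[0,0,0.1,0,0,3,0],[0,0,0.1,0,0,3,0]]]';python3 -c "
from h import *
s=ctrl.get_state();print(s['position'],s['ft_force'],s['torque']);plan([.5285,.1445,.1065],49)"
```

```text
time: 14.55
position: [0.5295, 0.1449, 0.1074]
tool_rot: [2.958, 1.058, 0.005]
ft_force: [-0.1, 0.3, 5.6]
grip_width: 0.133
grip_force: 35.0
time: 14.95
position: [0.5295, 0.1449, 0.1074]
tool_rot: [2.984, 0.981, 0.005]
ft_force: [-0.3, -0.1, 6.5]
grip_width: 0.133
grip_force: 35.1
[0.52949069 0.14491577 0.10736716] [-0.33492103 -0.08308592  6.54875929] [-0.0112039   0.02734787  0.37550621]
shift [-1.  -0.3  0.9] turn [  0.09  -0.15 -12.6 ] at [0.5295 0.1449 0.1074] yaw 36.4
```

```bash
python3 -m jog '[[[0,0,0,0,0,1,0],[0,0,0,0,0,2,0],[0,0,0,0,0,3,0],[0,0,0,0,0,3,0]]]' | grep -E "pos|ft";python3 -m jog '[[[0,0,0,0,0,1,0],[0,0,0,0,0,2,0],[0,0,0,0,0,3,0],[0,0,0,0,0,3,0]]]'| grep -E "pos|ft|rot"
```

```text
position: [0.5294, 0.145, 0.1074]
ft_force: [0.8, -0.1, 5.5]
position: [0.5294, 0.1449, 0.1073]
tool_rot: [3.032, 0.824, 0.004]
ft_force: [0.6, 0.1, 6.7]
```

```bash
python3 -c "
from h import *
s=ctrl.get_state();print(s['torque'])"
```

```text
[0.01001414 0.01242274 0.28166746]
```

```bash
python3 -m jog '[[[0,0,0,0,0,1,0],[0,0,0,0,0,2,0],[0,0,0,0,0,3,0],[0,0,0,0,0,3,0]]]' | grep -E "pos|ft";python3 -m jog '[[[0,0,0,0,0,1,0],[0,0,0,0,0,2,0],[0,0,0,0,0,3,0],[0,0,0,0,0,3,0]]]'| grep -E "pos|ft|rot"; python3 -c "
from h import *
s=ctrl.get_state();print(s['torque'])"
```

```text
position: [0.5294, 0.145, 0.1073]
ft_force: [0.6, 0.1, 6.0]
position: [0.5294, 0.145, 0.1073]
tool_rot: [-3.071, -0.664, -0.004]
ft_force: [-0.2, 0.8, 6.2]
[0.00791448 0.03044068 0.29268334]
```

```bash
python3 -m jog '[[[0,0,0,0,0,1,0],[0,0,0,0,0,2,0],[0,0,0,0,0,3,0],[0,0,0,0,0,3,0]]]' | grep -E "pos|ft";python3 -m jog '[[[0,0,0,0,0,1,0],[0,0,0,0,0,2,0],[0,0,0,0,0,3,0],[0,0,0,0,0,3,0]]]'| grep -E "pos|ft|rot"; python3 -c "
from h import *
s=ctrl.get_state();print(s['torque'])"
```

```text
position: [0.5294, 0.145, 0.1073]
ft_force: [0.1, 0.2, 6.7]
position: [0.5293, 0.145, 0.1072]
tool_rot: [-3.101, -0.502, -0.004]
ft_force: [-0.8, -0.8, 5.3]
[0.07341479 0.01917077 0.28925842]
```

```bash
python3 -m jog '[[[0,0,0,0,0,1,0],[0,0,0,0,0,2,0],[0,0,0,0,0,3,0],[0,0,0,0,0,3,0]]]' | grep -E "pos|ft";python3 -m jog '[[[0,0,0,0,0,1,0],[0,0,0,0,0,2,0],[0,0,0,0,0,3,0],[0,0,0,0,0,3,0]]]'| grep -E "pos|ft|rot"; python3 -c "
from h import *
s=ctrl.get_state();print(s['torque'])"
```

```text
position: [0.527, 0.1436, 0.1047]
ft_force: [0.4, -0.3, -3.9]
position: [0.5282, 0.1442, 0.1061]
tool_rot: [3.124, 0.335, -0.0]
ft_force: [0.3, 0.2, -4.3]
[ 0.00580687 -0.04576381  0.00676371]
```

The force fell to the bare weight and z dropped below ledge level: the lugs are over the notches at ~47°. Lower gently.

```bash
python3 -m jog '[[[0,0,0.7,0,0,0,0],[0,0,1.4,0,0,0,0],[0,0,2,0,0,0,0],[0,0,2,0,0,0,0]]]' | grep -E "pos|ft";python3 -m jog '[[[0,0,0.7,0,0,0,0],[0,0,1.4,0,0,0,0],[0,0,2,0,0,0,0],[0,0,2,0,0,0,0]]]' | grep -E "pos|ft"; python3 -c "
from h import *
s=ctrl.get_state();print(s['torque'])"
```

```text
position: [0.5281, 0.1442, 0.1041]
ft_force: [0.5, -0.2, -5.0]
position: [0.5281, 0.1442, 0.1021]
ft_force: [-0.2, 0.3, -5.4]
[-0.0474388  -0.02815968  0.01309404]
```

```bash
python3 -m jog '[[[0,0,0.5,0,0,0,0],[0,0,1,0,0,0,0],[0,0,1.5,0,0,0,0],[0,0,1.5,0,0,0,0]]]' | grep -E "pos|ft";python3 -m jog '[[[0,0,0.3,0,0,0,0],[0,0,0.5,0,0,0,0],[0,0,0.5,0,0,0,0]]]' | grep -E "pos|ft"
```

```text
position: [0.5282, 0.1442, 0.1006]
ft_force: [0.3, -0.2, -4.1]
position: [0.5283, 0.1442, 0.1005]
ft_force: [-0.3, 0.5, -2.9]
```

Bottomed out 6.9 mm below the ledge. Release and withdraw.

```bash
python3 -m jog '[[[0,0,0.1,0,0,0,0],[0,0,0.1,0,0,0,16],[0,0,0.1,0,0,0,25],[0,0,0.1,0,0,0,40],[0,0,0.1,0,0,0,50],[0,0,0.1,0,0,0,50],[0,0,0.1,0,0,0,50],[0,0,0.1,0,0,0,50]]]'; python3 -m jog '[[[0,0,-5,0,0,0,50],[0,0,-15,0,0,0,50],[0,0,-35,0,0,0,50],[0,0,-60,0,0,0,50],[0,0,-90,0,0,0,50],[0,0,-120,0,0,0,50],[0,0,-120,0,0,0,50],[0,0,-120,0,0,0,50]]]'
python3 - <<'E'
from h import *
w=cam('wrist');save(w,'w6')
v,u=np.mgrid[0:480:1,0:640:1];W=world(w,np.c_[u.ravel(),v.ravel()])
m=(W[:,2]>.130)&(W[:,2]<.165)&(np.hypot(W[:,0]-.528,W[:,1]-.145)<.055);P=W[m]
print(m.sum(),np.median(P,0),cv2.minAreaRect(np.ascontiguousarray(P[:,:2],dtype=np.float32)),np.percentile(P[:,2],[5,50,95]))
c=P-P.mean(0);A=np.linalg.lstsq(np.c_[P[:,:2],np.ones(len(P))],P[:,2],rcond=None)[0];print("slopes",A[:2])
E
```

```text
time: 20.45
position: [0.5283, 0.1443, 0.1001]
tool_rot: [3.123, 0.336, 0.0]
ft_force: [0.2, -0.5, 0.0]
grip_width: 0.557
grip_force: 0.0
time: 21.25
position: [0.5287, 0.1445, 0.2213]
tool_rot: [3.123, 0.336, 0.003]
ft_force: [0.0, -0.3, -0.2]
grip_width: 0.57
grip_force: 0.0
2149 [0.53214538 0.14552913 0.15262669] ((0.5272641777992249, 0.14468331634998322), (0.087077297270298, 0.011747783981263638), 12.333525657653809) [0.15051657 0.15262669 0.15376924]
slopes [-0.02657458 -0.01613713]
```

View pics/w6.png

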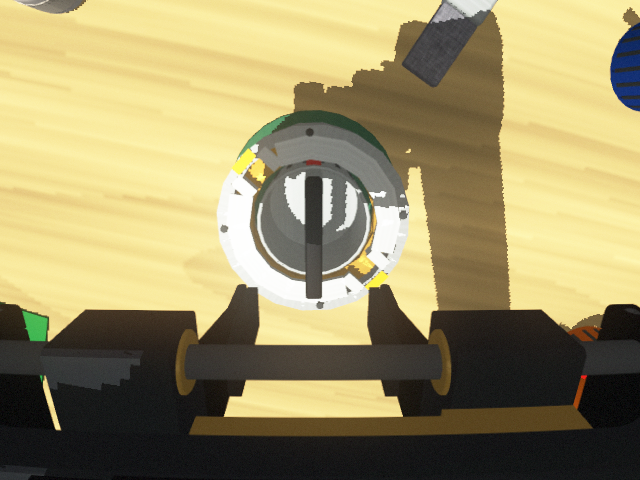

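The final view shows the released basket in the collar, with its bar (313,178–298) turned ~47° from the gaps (245,160 and 375,280). The bar top is at z 0.1526, so the underside is at about 28 mm. It is centred within 1 mm and the gripper is clear.

```bash
python3 -c "
from bench import ctrl
print(ctrl.close_job())"
```

```text
the job is handed in; nothing more can be done
None
```

The steel basket is locked in the tank's collar: it turned about 47° clockwise, both lugs dropped 7 mm into the notches, and it was released and the job handed in at about 21 s (the result itself was not shown).

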